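Seat the tensioner's pivot cap, then hold its sprung arm back

TASK

On the belt tensioner on the bench, press the black pivot cap straight down until it is fully home and no red shows under it. Only then push the sprung blue arm back by its white roller, against its spring, until the brass pawl clicks in behind the ratchet tooth, and a little farther, so that your gripper and not the pawl carries the spring. Finish while still holding the arm there, steady, with the fingers on the roller, and leave the other things on the bench where they are.

Things in the scene. Friction and masses are not known exactly. Their poses are not given: they have to be found in the camera images.
- tensioner_rig: belt tensioner, fixed to the bench: grey base plate 130 (x) x 200 (y) x 12 mm. Origin on the bench surface; the plate spans x -70..60 and y -80..120 mm in this frame (z up). The arm's vertical pivot axis stands at (0, 40) mm in this frame. A dark steel pawl guide, 49 mm high, stands at (0, 102) mm. Yaw varies about +-0.25 rad.
- tension_arm: blue sprung arm on the vertical pivot; origin on the pivot axis at bench height, axes parallel to the rig's while joint swing is 0. Bar 26 mm wide, heights 30..42 mm, from the pivot to the roller axis 100 mm away, in direction -115 degrees (from this body's +x, counter-clockwise from above). A round steel hub disc 76 mm across surrounds the pivot.
- roller_mid (a point): point on the axis of the white idler roller at the arm's end, 67 mm above the bench; moves with the arm. The roller is an upright drum that does not spin, 33 mm in diameter (36 at its rims), from height 43 to 92 mm, with a small bolt head on top to 95 mm; it can be pushed or gripped from above.
- swing (a joint): arm angle, rad: 0 = resting on its stop, grows counter-clockwise from above (roller goes away from the robot) to a hard stop at 0.85. The spring drives it back: 6 N at the roller at 0, 12 N at 0.85, up to 4 N more while the tooth lifts the pawl (from 0.2). The pawl clicks in at about 0.42; let go after that, the arm falls back on the pawl at about 0.48; beyond that only the pusher carries it.
- pawl (a joint): sprung brass pawl slider that rides on the ratchet tooth of the arm's steel hub disc: 0 = dropped in, grows as the tooth lifts it outward (to about 0.005 m), snaps back to 0 at the click. It is not to be handled.
- pivot_cap (a joint): travel of the pivot cap, m: 0 = built standing 9 mm proud, grows as it is pressed down, 0.009 = fully home against the hub. It starts somewhere between 0 and 0.003, moves at about 7 N and stays where it is left.
- cap_top (a point): centre of the top face of the black ribbed pivot cap, 33 mm in diameter, 14 mm tall, on the pivot axis; the top stands 75 mm above the bench when the joint is 0 and 66 mm when home. A red band shows beneath it until it is home.
- loose_cap_1: loose black bottle cap, 23 mm across, 14 mm high; bystander
- loose_cap_2: another such cap; bystander
- felt_marker: felt marker with a blue cap, 130 mm long, lying; bystander
- empty_bottle_1: empty amber glass bottle, 29 mm across, 59 mm high; bystander
- empty_bottle_2: another such bottle; bystander
- plugged_bottle: amber bottle with white plug, 29 mm across, 63 mm high; bystander
- small_spanner: steel spanner 162 mm long, 6 mm thick, lying; bystander
- plastic_beaker: white plastic beaker, 82 mm across, 90 mm high; bystander

How it is judged:
On the way, in this order (a step that is already met when the one before it is completed fails the run):
1. the pivot cap is pressed home while the arm still rests on its stop (value of joint pivot_cap above 0.0072 m and value of joint swing below 0.08 rad), for 0.2 s.
2. the arm is pushed past the click, pawl dropped in behind the tooth (value of joint swing above 0.51 rad and value of joint pawl below 0.0015 m), for 0.2 s.
At the end, for the whole second after the job is handed in: the pivot cap is home (travel over 7.2 of 9 mm), the arm is past the click and clear of the pawl (swing over 0.51 rad, pawl within 1.5 mm of dropped in), steady (under 0.05 rad/s), and the fingers carry it (over 3 N between fingers and arm) (all of step 2 and value of joint pivot_cap above 0.0072 m and contact force between the fingers and tension_arm above 3 N and velocity of joint swing between -0.05 and 0.05 rad/s); the arm keeps its last pose, push and grip.
It fails at once if the arm is swung back before the cap is home (value of joint swing above 0.15 rad and value of joint pivot_cap below 0.0072 m).
It fails at once if another thing on the bench is moved by more than 25 mm (distance of any of loose_cap_1, loose_cap_2, felt_marker, empty_bottle_1, empty_bottle_2, plugged_bottle, small_spanner, plastic_beaker from where it was at the start of the episode above 0.025 m).
It also fails if it takes over 38 s, if anything falls off the work surface, if the arm or the gripper's body presses on something with over 40 N, if the wrist force passes 120 N, or if a joint passes its speed limit or range.

ROBOT

A 6-joint arm with a two-finger parallel gripper is mounted at the origin on a cart in front of the work surface, level with it; the furniture and walls round the work are solid. World frame = base frame: x ahead of the robot, y to its left, z up, the work surface at z = 0. Lengths are in m, angles in rad, forces in N, time in s.
With the tool pointing down it reaches from about 0.275 to 0.85 m from the base axis. Payload 5.2 kg.
Tool frame: the origin (TCP) lies on the centre line of the jaws, within the pads' length; the fingertips stand 19 mm ahead of it and the grasp point (between the pads) is the TCP; z points along the fingers, y is the line along which they close (so a half turn about z gives the same grasp; the last joint's range is limited). The gripper opens to 85 mm and grips with 20 to 120 N. Pads are 22 mm wide; open, the fingers measure 114 mm over their backs; the gripper's body (76 mm by 85 mm) begins 54 mm behind the grasp point. The pads swing forward as they close: fully open they stand 13 mm farther back than shut.
Start: joints at [-1.359, 0.259, 1.535, -0, 1.348, -0.203], TCP at [0.222, -0.503, 0.221] pointing down, gripper open.
Joint ranges: [-3.14, 3.14], [-0.91, 2.08], [0.19, 2.58], [-1.22, 4.36], [0.22, 2.71], [-3.12, 3.12]. Speed limits (rad/s): [2.57, 2.57, 3.14, 3.14, 3.14, 3.14].

INTERFACE

Orientations are given as a rotation vector (axis times angle).
In Python, from workcell import state, read_camera, camera_params, close_job, regions_of, landmark_of gives the robot as it stands.
- The arm moves only by the shell command python3 -m creep 'ROWS' [FORCE]. ROWS is text: rows parted by semicolons, each of 5 numbers parted by spaces: the gripper's target within -1 to 1 (fully open at 1, half-way at 0, shut at -1), then the shift along the tool's x, y, z in units of 25 mm (1.0 is 25 mm), then the turn about the tool's z in units of 5 degrees (1.0 is 5 degrees). In form: claw tx ty tz turn; .... A call has 1 to 12 rows; each row shifts and turns the commanded pose from where the row before left it, along the tool's axes as they then stand; what a row does not reach is not made up. A row lasts 1/12 s, in which the tool goes at most 41.7 mm and 7.16 degrees, less where a joint would pass 70% of its speed; a pose out of reach is approached as far as the arm can. A call is refused whole if a number of a shift passes 1 or a number of a turn 1, either way. A call with a gripper value outside its range is refused whole. The fingers move at their own pace and stop on an object; FORCE is the grip in N (left out, the last holds). Time passes only in rows, so rows that do not move let the fingers close. It gives the time, the measured TCP pose, the force, the opening and the grip force at its end, in the units of the state.
- state(): the state, without advancing time (a new reading comes with each control period).
- read_camera(name): name is "scene" or "top" or "wrist"; returns the picture (400x640x3 uint8, red, green, blue); there is no depth.
- camera_params(name): a dict with "camera_matrix" (3x3 intrinsics, pixels), "R" (3x3) and "t" (3): a world point X has camera coordinates R X + t. Camera axes: x right, y down, z forward; pixel columns grow to the right and rows downward; lengths in m; the calibration is good to about 2 mm. A picture is of the moment at which its call begins: read the wrist's pose just before it. camera_params takes no time and is no camera call; for the wrist camera it gives the pose at the moment of the call.
- close_job(): hands the job in; it is judged then, once.
Trained networks look in the newest picture that a camera, given by its name, has taken for a name from the list of things; names that differ only in an ending like _2 or _b are one class to them, and where a whole thing is asked for, a point or a joint stands for the part that bears it (a point fixed in the world has none). Each returns a list of dicts, best first, with "p" (0 to 1); they miss things now and then, are a little off and sometimes report something else, mostly with a low value. They report only what shows in the picture. A call takes as long as a camera call.
- regions_of(name, camera): "region" (400x640 bool, what is visible of it) and "bbox" ([left, top, right, bottom] in pixels, round what is visible of it).
- landmark_of(name, camera): "xy" ([column, row] in pixels: a listed point, or the origin of a listed thing).
The state is a dict: "time": time; "joint_positions": joint angles; "dq": joint speeds; "effort": joint torques, N m; "position": TCP position; "tool_rot": TCP orientation; "wrist_force": force on the tool from outside, world axes, zero at the start; "moment": the same for the moment, N m; "opening": finger opening in m; "grasp_force": force on a finger pad.
Only numpy, scipy, OpenCV 4.12 (cv2) and the standard library are available. Lean on these libraries where they do the work, as an engineer would, in place of code of your own. Each camera call takes 0.05 s, during which the arm holds its last target. There are 200 camera calls.

## Working session

There is one attempt and no reset: what is moved stays moved. The work goes in short steps, Python scripts to look and compute and a shell command to move; the robot and the scene stay as the last step left them, time stands still between calls to the robot, and variables do not carry over. Pictures are saved under pics/ and viewed, at most 10 in all, crops included, and the job is handed in when it is done.

```bash
mkdir -p pics; cat > h.py <<'E'
import numpy as np,cv2
from workcell import *
from scipy.spatial.transform import Rotation as Ro
def ray(cam,xy,z):
    p=camera_params(cam);K=np.array(p["camera_matrix"]);R=np.array(p["R"]);t=np.array(p["t"])
    d=R.T@np.linalg.inv(K)@np.array([xy[0],xy[1],1.]);c=-R.T@t
    return c+d*(z-c[2])/d[2]
E
python3 - <<'E'
from h import *
s=state();print(s["time"],s["position"],Ro.from_rotvec(s["tool_rot"]).as_matrix().round(3),s["opening"])
for c in("scene","top"):
    im=read_camera(c);cv2.imwrite(f"pics/{c}0.png",im[:,:,::-1])
    for n,z in(("cap_top",.073),("roller_mid",.067),("tensioner_rig",0)):
        for r in landmark_of(n,c)[:2]:print(c,n,round(r["p"],2),np.round(r["xy"],1),ray(c,r["xy"],z).round(4))
E
```

```text
0.0 [ 0.2215603  -0.50281412  0.22046488] [[ 0.915  0.403 -0.   ]
 [ 0.403 -0.915  0.002]
 [ 0.    -0.002 -1.   ]] 0.08553511965722183
scene cap_top 0.55 [325.4 233.8] [ 0.4606 -0.2053  0.073 ]
scene roller_mid 0.68 [210.6 226.1] [0.2971 0.0743 0.067 ]
scene roller_mid 0.6 [348.6 254.9] [ 0.4282 -0.308   0.067 ]
scene tensioner_rig 0.57 [338.9 262.1] [ 0.4649 -0.2476  0.    ]
top cap_top 0.7 [249.3 263.5] [0.3977 0.134  0.073 ]
top cap_top 0.41 [367.3 239.3] [ 0.4578 -0.2103  0.073 ]
top roller_mid 0.62 [398.  248.8] [ 0.4277 -0.2992  0.067 ]
top tensioner_rig 0.59 [377.6 236.9] [ 0.4626 -0.2514  0.    ]
```

View pics/top0.png

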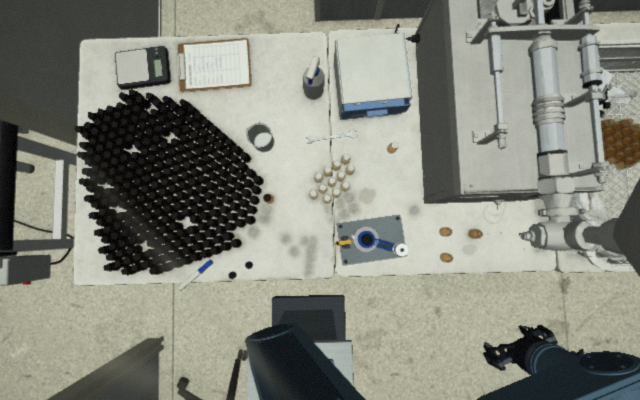

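View pics/scene0.png

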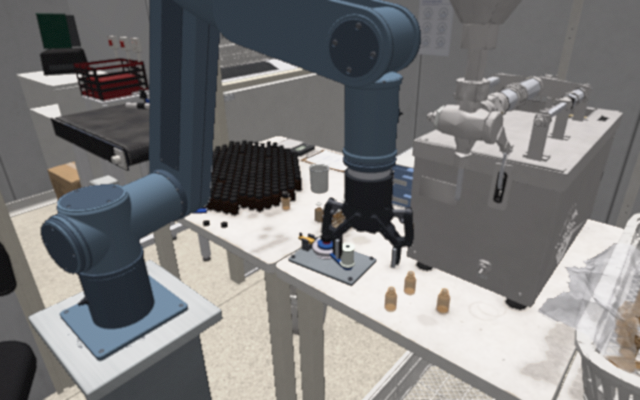

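The top view shows the rig at about (370,240), with the cap at (367,239), the roller at (402,250) and the pawl at (345,242). The bottles at (446,231) and beyond are clear of it. The scene view agrees. I'll move above the cap with the fingers shut.

```bash
python3 -m creep '-1 1 -.5 0 0;-1 1 -.5 0 0;-1 1 -.5 0 0;-1 1 -.5 0 0;-1 1 -.5 0 0;-1 1 -.5 0 0;-1 1 -.5 0 0;-1 1 -.5 0 0;-1 1 -.5 0 0;-1 1 -.5 0 0;-1 0 0 0 0;-1 0 0 0 0' 40
python3 - <<'E'
from h import *
s=state();print(s["time"],s["position"],Ro.from_rotvec(s["tool_rot"]).as_matrix().round(3),s["opening"])
c="wrist"
im=read_camera(c);cv2.imwrite(f"pics/{c}1.png",im[:,:,::-1])
for n,z in(("cap_top",.073),("roller_mid",.067),("tensioner_rig",0)):
    for r in landmark_of(n,c)[:2]:print(c,n,round(r["p"],2),np.round(r["xy"],1),ray(c,r["xy"],z).round(4))
E
```

```text
time: 1.4
position: [0.4008, -0.2871, 0.2214]
tool_rot: [3.073, 0.652, -0.0]
wrist_force: [1.1, 0.3, 0.7]
opening: 0.0003
grasp_force: 0.0
1.4 [ 0.40077191 -0.28714903  0.22141357] [[ 0.914  0.406  0.   ]
 [ 0.406 -0.914 -0.   ]
 [-0.     0.    -1.   ]] 0.0002812666863585802
wrist cap_top 0.82 [274.1  87.5] [ 0.4593 -0.2137  0.073 ]
wrist roller_mid 0.63 [356.4 166.9] [ 0.4246 -0.3073  0.067 ]
wrist tensioner_rig 0.93 [318.  100.8] [ 0.461  -0.2514  0.    ]
```

View pics/wrist1.png

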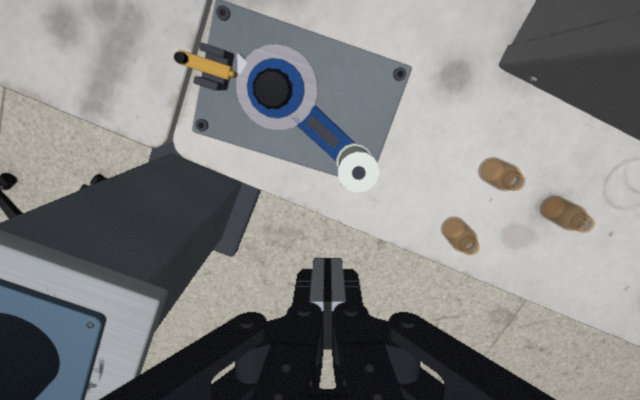

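The wrist view shows the cap at (272,88), the roller top at (358,172) and the pawl at (205,66). The fits agree: the pivot-to-roller distance comes out at 99.7 mm. Next I'll go over the cap and down close to it.

```bash
python3 -m creep '-1 .83 -.43 0 0;-1 .83 -.44 0 0;-1 .83 -.43 0 0;-1 .84 -.44 0 0;-1 0 0 .9 0;-1 0 0 .9 0;-1 0 0 .9 0;-1 0 0 .9 0;-1 0 0 .6 0;-1 0 0 .3 0;-1 0 0 0 0;-1 0 0 0 0'
python3 - <<'E'
from h import *
s=state();print(s["position"],s["wrist_force"])
c="wrist"
im=read_camera(c);cv2.imwrite(f"pics/{c}2.png",im[:,:,::-1])
E
```

```text
time: 2.6
position: [0.4587, -0.2156, 0.1091]
tool_rot: [3.075, 0.645, -0.0]
wrist_force: [1.0, 0.0, 0.3]
opening: 0.0002
grasp_force: 0.0
[ 0.45868741 -0.21562664  0.10906712] [0.96415208 0.01735109 0.25990023]
```

View pics/wrist2.png

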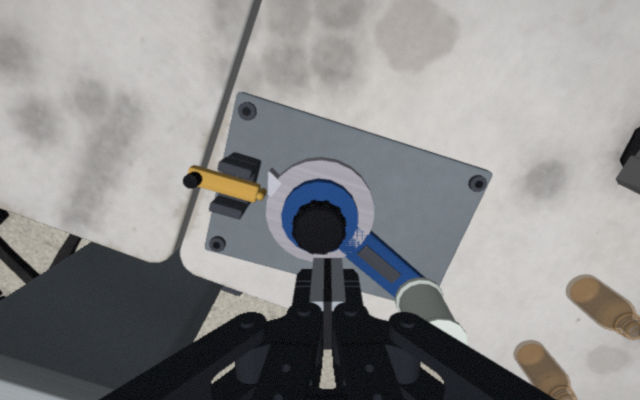

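The fingertips at (327,262) are just short of and above the cap at (320,228), and their measured offset is about 2 mm. I'll press straight down in small rows.

```bash
python3 -m creep '-1 0 0 .3 0;-1 0 0 .2 0;-1 0 0 .1 0;-1 0 0 .1 0;-1 0 0 .1 0;-1 0 0 .05 0;-1 0 0 .05 0;-1 0 0 .05 0;-1 0 0 0 0;-1 0 0 0 0'
python3 - <<'E'
from h import *
read_camera("wrist")
for r in landmark_of("cap_top","wrist")[:2]:print(r["p"],r["xy"],ray("wrist",r["xy"],.067))
E
```

```text
time: 3.48
position: [0.4588, -0.2148, 0.085]
tool_rot: [-3.074, -0.647, 0.0]
wrist_force: [0.8, 0.0, -0.7]
opening: -0.0001
grasp_force: 0.0
0.91 [320.2, 250.4] [ 0.45596245 -0.21179966  0.067     ]
```

```bash
python3 -m creep '-1 0 0 .04 0;-1 0 0 .04 0;-1 0 0 .04 0'; python3 -m creep '-1 0 0 .04 0;-1 0 0 .04 0'
python3 - <<'E'
from h import *
im=read_camera("scene")[200:300,260:420];cv2.imwrite("pics/s3.png",cv2.resize(im,(800,500),interpolation=2)[:,:,::-1])
E
```

```text
time: 3.83
position: [0.4588, -0.2148, 0.082]
tool_rot: [3.074, 0.647, 0.0]
wrist_force: [0.6, 0.5, -0.4]
opening: 0.0003
grasp_force: 0.0
time: 4.0
position: [0.4587, -0.2148, 0.0799]
tool_rot: [-3.074, -0.647, 0.0]
wrist_force: [-0.7, 0.9, 0.1]
opening: 0.0
grasp_force: 0.0
```

View pics/s3.png

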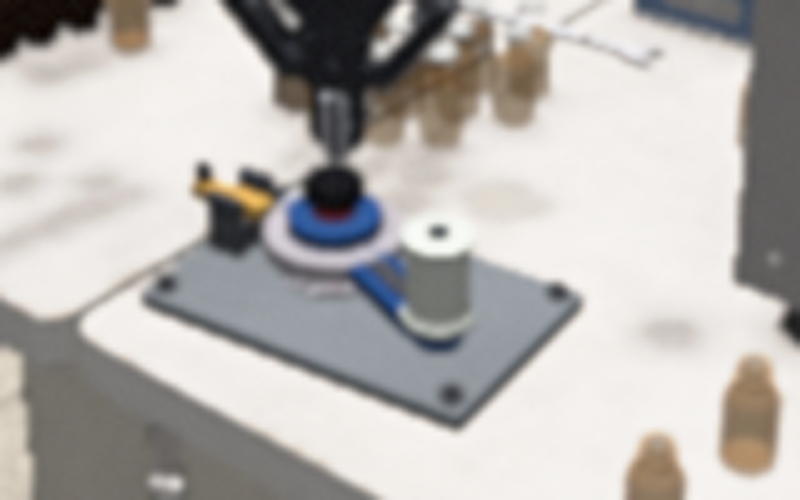

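The tips at (335,150) are still just above the cap at (333,190), and red still shows below it at (335,215). I'll continue down.

```bash
python3 -m creep '-1 0 0 .06 0;-1 0 0 .06 0;-1 0 0 .06 0;-1 0 0 .06 0'; python3 -m creep '-1 0 0 .06 0;-1 0 0 .06 0';python3 -m creep '-1 0 0 .06 0;-1 0 0 .06 0'
```

```text
time: 4.38
position: [0.4587, -0.2148, 0.0739]
tool_rot: [-3.074, -0.647, 0.0]
wrist_force: [-0.0, 0.5, -0.4]
opening: -0.0003
grasp_force: 0.0
time: 4.55
position: [0.4587, -0.2148, 0.0709]
tool_rot: [-3.074, -0.647, 0.0]
wrist_force: [0.0, -0.6, 0.8]
opening: -0.0
grasp_force: 0.0
time: 4.72
position: [0.4588, -0.2148, 0.0679]
tool_rot: [-3.074, -0.647, 0.0]
wrist_force: [0.2, -0.1, -0.7]
opening: 0.0
grasp_force: 0.0
```

```bash
python3 - <<'E'
from h import *
im=read_camera("scene")[200:300,260:420];a=cv2.resize(im,(800,500),interpolation=2)
im=read_camera("wrist")[150:350,200:440];b=cv2.resize(im,(600,500),interpolation=2)
o=cv2.resize(np.hstack([a[:,150:550],b[:,100:500]]),(800,500))
cv2.imwrite("pics/s4.png",o[:,:,::-1])
p=camera_params("wrist");R=np.array(p["R"]);t=np.array(p["t"]);K=np.array(p["camera_matrix"]);s=state();print(-R.T@t)
for z in(0,-.019):
    q=K@(R@(s["position"]+[0,0,z])+t);print(q[:2]/q[2],s["position"])
for r in landmark_of("cap_top","wrist")[:2]:print(r["p"],r["xy"],ray("wrist",r["xy"],.072))
E
```

```text
[ 0.5358431  -0.18072469  0.21954267]
[327.3561787  264.25097427] [ 0.45857137 -0.21472176  0.06774054]
[327.35989908 247.49040694] [ 0.45857137 -0.21472176  0.06774054]
0.65 [322.8, 263.1] [ 0.46042516 -0.21154886  0.072     ]
```

View pics/s4.png

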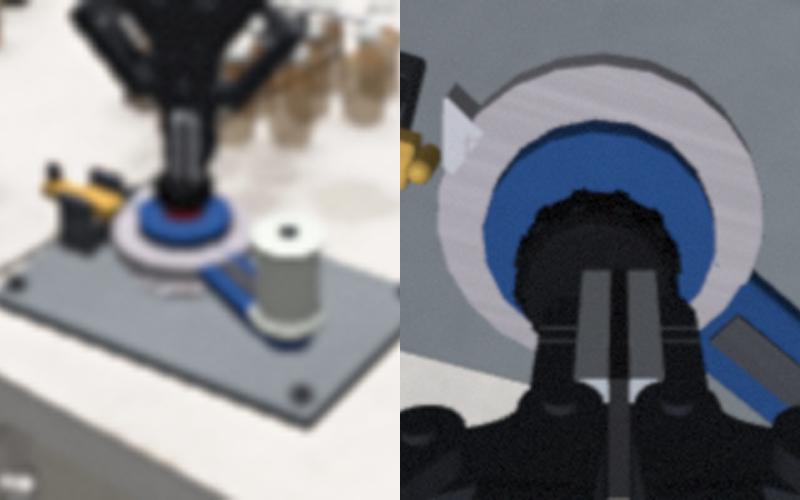

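The wrist crop shows the fingertips at about pixel (326,258), over the cap disc and still above it. The tips sit higher than I assumed. They are centred well enough, so I'll continue down until there is force.

```bash
python3 -m creep '-1 0 -.08 .06 0;-1 0 0 .06 0'; python3 -m creep '-1 0 0 .06 0;-1 0 0 .06 0';python3 -m creep '-1 0 0 .06 0;-1 0 0 .06 0'
```

```text
time: 5.03
position: [0.4578, -0.2127, 0.065]
tool_rot: [-3.074, -0.647, -0.0]
wrist_force: [0.2, 0.5, -0.4]
opening: -0.0001
grasp_force: 0.0
time: 5.2
position: [0.4579, -0.2128, 0.0624]
tool_rot: [-3.074, -0.647, 0.0]
wrist_force: [-2.1, 2.9, 7.1]
opening: 0.0001
grasp_force: 3.4
time: 5.37
position: [0.4579, -0.2129, 0.0595]
tool_rot: [3.074, 0.647, 0.0]
wrist_force: [-1.5, 2.3, 7.4]
opening: -0.0002
grasp_force: 3.4
```

Contact at about 7 N, as expected. I'll keep pressing until the force rises.

```bash
python3 -m creep '-1 0 0 .06 0;-1 0 0 .06 0'; python3 -m creep '-1 0 0 .04 0;-1 0 0 .04 0';python3 -m creep '-1 0 0 .04 0;-1 0 0 .04 0'
```

```text
time: 5.53
position: [0.4579, -0.2129, 0.0566]
tool_rot: [-3.074, -0.647, -0.0]
wrist_force: [-2.1, 1.5, 7.4]
opening: -0.0
grasp_force: 3.4
time: 5.7
position: [0.458, -0.213, 0.0558]
tool_rot: [3.074, 0.647, 0.0]
wrist_force: [-6.6, 4.8, 27.9]
opening: -0.0002
grasp_force: 14.2
time: 5.87
position: [0.4581, -0.2131, 0.0556]
tool_rot: [3.073, 0.648, 0.001]
wrist_force: [-11.9, 7.9, 44.9]
opening: 0.0004
grasp_force: 22.6
```

The cap is home, with the force rising steeply. I'll lift, open, and turn so the jaws close along the arm's tangent, then look.

```bash
python3 -m creep '-1 0 0 -.3 0;-1 0 0 -.6 0;-1 0 0 -1 0;-1 0 0 -1 0;-1 0 0 -1 0;-1 0 0 -1 0;-1 0 0 -1 0;1 0 0 0 -1;1 0 0 0 -1;1 0 0 0 -1;1 0 0 0 -1;1 0 0 0 -1' 40
python3 -m creep '1 0 0 0 -1;1 0 0 0 -1;1 0 0 0 -1;1 0 0 0 -1;1 0 0 0 0;1 0 0 0 0;1 0 0 0 0'
python3 - <<'E'
from h import *
s=state();M=Ro.from_rotvec(s["tool_rot"]).as_matrix();print(s["position"],M.round(3))
im=read_camera("scene")[200:300,260:420];a=cv2.resize(im,(800,500),interpolation=2)
b=read_camera("wrist");b=cv2.resize(b,(640,500))
cv2.imwrite("pics/s5.png",np.hstack([a[:,180:480],b[:,70:570]])[:,:,::-1])
for n,z in(("cap_top",.066),("roller_mid",.067)):
    for r in landmark_of(n,"wrist")[:1]:
        w=ray("wrist",r["xy"],z);print(n,r["p"],r["xy"],w,"tool units",M.T@(w-s["position"])/.025)
E
```

```text
time: 6.87
position: [0.4579, -0.2129, 0.1995]
tool_rot: [-2.859, -1.303, 0.0]
wrist_force: [0.2, -1.0, -0.1]
opening: 0.0606
grasp_force: 0.0
time: 7.45
position: [0.4579, -0.213, 0.1995]
tool_rot: [-2.595, -1.771, 0.0]
wrist_force: [0.3, -1.1, 0.6]
opening: 0.0855
grasp_force: 0.0
[ 0.4579188  -0.21297945  0.19946596] [[ 0.365  0.931 -0.   ]
 [ 0.931 -0.365  0.   ]
 [ 0.    -0.    -1.   ]]
cap_top 0.59 [328.0, 184.5] [ 0.45996497 -0.20881822  0.066     ] tool units [0.18458897 0.01613514 5.3386451 ]
roller_mid 0.88 [332.0, 283.6] [ 0.42762287 -0.30265003  0.067     ] tool units [-3.78201645  0.17952163  5.29844722]
```

View pics/s5.png

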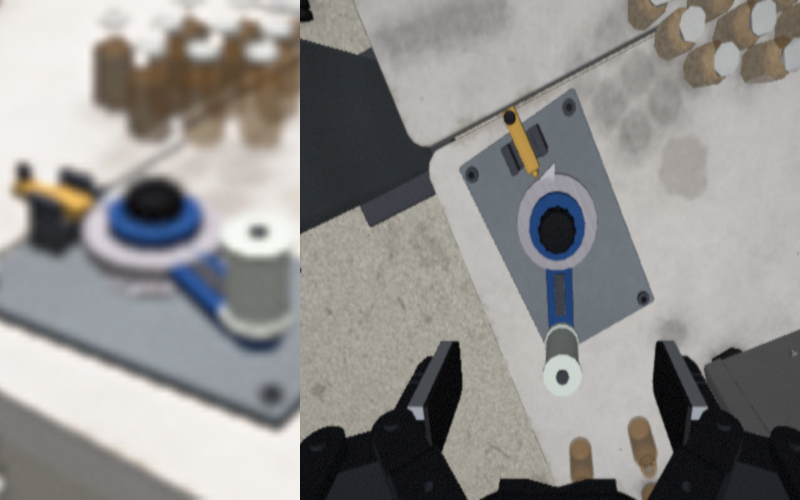

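No red is visible under the cap at (155,200) in the left half, so it is home. The roller is at (562,375) in the right half, lying straight along −tool x between the open jaws. I'll move over it and go down.

```bash
python3 -m creep '1 -.95 .03 0 0;1 -.95 .03 0 0;1 -.95 .03 0 0;1 -.95 .03 0 0;1 0 0 .8 0;1 0 0 .8 0;1 0 0 .8 0;1 0 0 .8 0;1 0 0 .8 0;1 0 0 .4 0;1 0 0 0 0;1 0 0 0 0'
python3 -m creep '1 0 0 .4 0;1 0 0 .4 0;1 0 0 .3 0;1 0 0 .2 0;1 0 0 0 0'
python3 - <<'E'
from h import *
im=read_camera("scene")[190:290,260:420];a=cv2.resize(im,(800,500),interpolation=2)
b=read_camera("wrist");b=cv2.resize(b,(640,500))
cv2.imwrite("pics/s6.png",np.hstack([a[:,250:600],b[:,100:550]])[:,:,::-1])
E
```

```text
time: 8.65
position: [0.4264, -0.3026, 0.0896]
tool_rot: [-2.592, -1.773, 0.0]
wrist_force: [0.7, 0.2, 0.4]
opening: 0.0858
grasp_force: 0.0
time: 9.07
position: [0.4257, -0.3019, 0.0557]
tool_rot: [-2.591, -1.773, 0.001]
wrist_force: [-0.5, 0.5, -0.2]
opening: 0.0857
grasp_force: 0.0
```

View pics/s6.png

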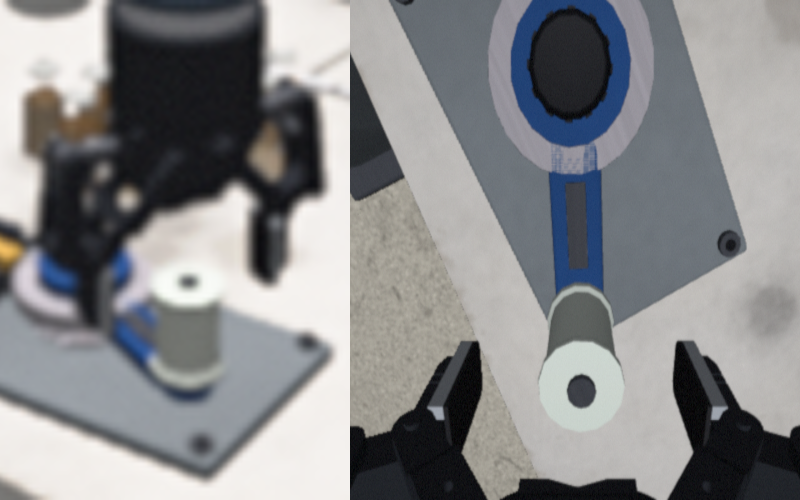

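The roller, with its top at (581,390) in the right half, is centred between the open pads, and the body is clear of the bolt. I'll go slightly lower and close.

```bash
python3 -m creep '1 -.1 0 .2 0;0.2 0 0 0 0;-.5 0 0 0 0;-1 0 0 0 0;-1 0 0 0 0;-1 0 0 0 0;-1 0 0 0 0;-1 0 0 0 0;-1 0 0 0 0' 40
```

```text
time: 9.92
position: [0.4264, -0.3055, 0.0526]
tool_rot: [2.591, 1.773, 0.001]
wrist_force: [5.1, -0.6, 2.2]
opening: 0.0322
grasp_force: 40.5
```

Gripped. I'll follow the arc about the pivot at 2.5° per row.

```bash
python3 -m creep '-1 .004 .175 0 -.5;-1 .004 .175 0 -.5;-1 .004 .175 0 -.5;-1 .004 .175 0 -.5;-1 .004 .175 0 -.5;-1 .004 .175 0 -.5;-1 0 0 0 0'
```

```text
time: 10.5
position: [0.4499, -0.3108, 0.0524]
tool_rot: [-2.335, -2.098, 0.002]
wrist_force: [-4.5, 1.9, 8.1]
opening: 0.0319
grasp_force: 41.2
```

```bash
python3 -m creep '-1 .004 .175 0 -.5;-1 .004 .175 0 -.5;-1 .004 .175 0 -.5;-1 .004 .175 0 -.5;-1 .004 .175 0 -.5;-1 .004 .175 0 -.5;-1 .004 .175 0 -.5;-1 .004 .175 0 -.5;-1 .004 .175 0 -.5;-1 0 0 0 0;-1 0 0 0 0;-1 0 0 0 0'
python3 - <<'E'
from h import *
s=state();a=s["position"][:2]-np.array([.459,-.2115]);print(np.hypot(*a),np.arctan2(a[1],a[0])+np.deg2rad(110),s["wrist_force"])
im=read_camera("scene")[190:290,260:420];a=cv2.resize(im,(800,500),interpolation=2)
read_camera("top")
b=read_camera("wrist");b=cv2.resize(b,(640,500))
cv2.imwrite("pics/s7.png",np.hstack([a[:,150:500],b[:,100:550]])[:,:,::-1])
for n,z in(("cap_top",.066),("roller_mid",.067)):
    for r in landmark_of(n,"wrist")[:1]:print(n,r["p"],ray("wrist",r["xy"],z))
E
```

```text
time: 11.5
position: [0.4873, -0.3067, 0.0523]
tool_rot: [-1.882, -2.509, 0.002]
wrist_force: [-7.0, 2.4, 10.0]
opening: 0.0316
grasp_force: 41.5
0.09926192874126481 0.6376761128978967 [-7.04823729  2.38236987 10.02850368]
cap_top 0.87 [ 0.45899493 -0.20943362  0.066     ]
roller_mid 0.76 [ 0.48650589 -0.30538334  0.067     ]
```

View pics/s7.png

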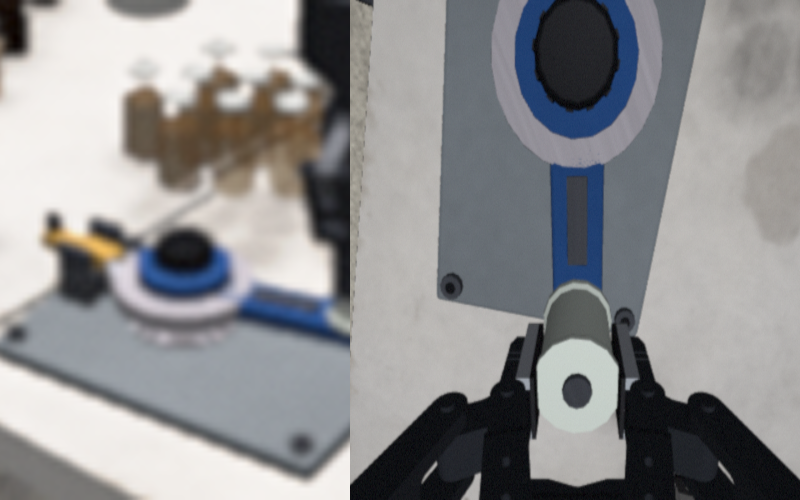

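The jaws hold the roller at (577,370) in the right half. The arm is swung about 0.64 rad, past the click, and the pawl is in at (85,240) in the left half. No red shows under the cap, so I'm handing in.

```bash
python3 -m creep '-1 0 0 0 0;-1 0 0 0 0;-1 0 0 0 0;-1 0 0 0 0'; python3 -c "
from workcell import *
print(close_job())"
```

```text
time: 12.08
position: [0.4872, -0.3067, 0.0524]
tool_rot: [-1.882, -2.509, 0.002]
wrist_force: [-7.4, 3.1, 9.4]
opening: 0.032
grasp_force: 41.5
the job is handed in; nothing more can be done
None
```

I pressed the cap home first, then swung the arm to about 0.64 rad, past the click. I handed the job in at 12.1 s with the gripper still holding the roller steady and no bystander touched; no verdict came back.

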